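# Heater service: right the oil tin, then hold the cover open

## Task

Get the air heater ready for the mechanic to oil it: first stand the tipped-over oil tin upright in its place in the row on the plywood strip, in line with the other two tins and clear of them. Then lift the heater's hinged cover, without flinging it or letting it slam, and hold it open at 60 degrees; it falls shut by itself, so finish while still holding it there. Leave the other tins and everything else on the bench as they are.

Things in the scene. Friction and masses are not known exactly. Their poses are not given: they have to be found in the camera images.
- heater: green sheet-metal air heater fixed to the bench, 240 (x) x 260 (y) x 140 mm high, a dark nozzle on its -y side (85 mm long); origin at the centre of its underside. Its front (-x side) faces the robot, turned by up to 0.3 rad. The far 70 mm of the top is fixed and carries a black hump up to 180 mm above the bench; the near 170 mm is the hinged cover
- cover (a joint): angle of the cover in rad: 0 shut (level), grows as its front edge rises, stops at 1.45; 60 degrees is 1.047. Gravity and a light spring push it shut from every angle: holding it takes about 2 to 3 N at the bar. The cover weighs 0.4 kg
- cover_hinge (a point): middle of the cover's hinge line, which is level and runs along the heater's y axis, 50 mm behind the heater's origin (heater x = +50 mm), 145 mm above the bench; turns with the cover
- cover_handle (a point): middle of the cover's handle: round steel bar 12 mm thick, 140 mm long along the heater's y axis, 210 mm from the hinge line in the cover's plane. Between bar and the cover's front edge is a 34 mm open slot, across the middle 124 mm; 8 mm arms join its ends to the cover. 145 mm above the bench when shut. Pinched from above, across the bar, it turns in the grip as the cover swings
- lane: pale plywood strip, fixed on the bench, 160 (x) x 340 (y) x 4 mm thick; origin at the centre of its underside. The row of tins runs along its y axis through its middle, with three places about 110 mm apart (y = -110, 0 and +110 mm)
- tin_tipped: bare metal oil tin with paper label, 48 x 48 mm, 110 mm tall plus a round black cap (26 mm across, 20 mm high, centred), about 0.35 kg. Origin on its long axis, 60 mm above its base; z axis from base to cap. This one lies on its side on the strip at one of the three places (which one varies), roughly across the row, cap towards the robot; lying, its origin is 28 mm above the bench
- tin_a: bare metal oil tin with paper label, 48 x 48 mm, 110 mm tall plus a round black cap (26 mm across, 20 mm high, centred), about 0.35 kg. Origin on its long axis, 60 mm above its base; z axis from base to cap. Stands upright at another place of the row
- tin_b: bare metal oil tin with paper label, 48 x 48 mm, 110 mm tall plus a round black cap (26 mm across, 20 mm high, centred), about 0.35 kg. Origin on its long axis, 60 mm above its base; z axis from base to cap. Stands upright at the remaining place of the row
- screwdriver: screwdriver lying on the bench in front of the heater; bystander, not to be moved
- spanner: steel open-ended spanner lying on the bench near the robot; bystander, not to be moved
- spray_can: steel spray can, 60 mm across, 170 mm tall, standing to the robot's right of the heater; bystander, not to be moved
- grease_jar: grey jar with lid, 64 mm across, 70 mm tall, standing at the back of the bench; bystander, not to be moved
- filter: white filter cartridge, 76 mm across, 78 mm tall, standing behind the row of tins; bystander, not to be moved
- elbow: small brass elbow fitting, 36 mm across, 40 mm tall, standing between heater and tins; bystander, not to be moved
Not all that is in view belongs to the job. Leave any green look-alike of the tin_tipped alone.

How it is judged:
By the outcome, as a careful person would: the job done as asked, in the order asked, and still so for the second after the job is handed in, while the arm keeps its last pose, push and grip.
It also fails if it takes over 50 s, if anything falls off the work surface, if the arm or the gripper's body presses on something with over 40 N, if the wrist force passes 120 N, or if a joint passes its speed limit or range.

## Robot

A 6-joint arm with a two-finger parallel gripper is mounted at the origin on the work surface. World frame = base frame: x ahead of the robot, y to its left, z up, the work surface at z = 0. Lengths are in m, angles in rad, forces in N, time in s.
With the tool pointing down it reaches from about 0.3 to 0.75 m from the base axis. Payload 8.5 kg.
Tool frame: the origin (TCP) lies at the very end of the fingers, on their centre line; the grasp point (between the pads) lies bot.pinch_z behind it (bot.pinch_z is the distance from the TCP to the grasp point, in m); z points along the fingers, y is the line along which they close (so a half turn about z gives the same grasp; the last joint's range is limited). The gripper opens to 85 mm and grips with 20 to 120 N. Pads are 22 mm wide; open, the fingers measure 114 mm over their backs; the gripper's body (76 mm by 85 mm) begins 54 mm behind the grasp point. The pads swing forward as they close: fully open they stand 13 mm farther back than shut.
Start: joints at [0.977, 0.381, 1.297, -0, 1.464, -0.215], TCP at [0.203, 0.511, 0.195] pointing down, gripper open.
Joint ranges: [-3.11, 3.11], [-0.89, 2.33], [0.22, 2.48], [-1.42, 4.56], [0.17, 2.85], [-2.88, 2.88]. Speed limits (rad/s): [2.39, 2.39, 3.14, 3.14, 3.14, 3.14].

## Interface

Orientations are given as a 3x3 rotation matrix whose columns are the frame's x, y, z axes.
In Python, from rig import bot, jaws, monitor, vision, ticket gives the robot as it stands. Calls block until the motion is done:
- bot.movep(position, orientation): joint-space move of the TCP to a pose.
- bot.move_l(position, speed=0.15, frame=None): straight line of the TCP; frame=None keeps the orientation; speed is the mean speed in m/s.
- bot.set_joints(angles): joint-space move.
- jaws.set_gripper(opening): opening from 0.0 (shut) to 1.0 (fully open); the grip force is fixed at half the most; returns when the fingers have stopped.
- bot.sleep(seconds).
- bot.inverse_kinematics(position, orientation): joint angles nearest the present ones, or None.
- monitor.read_state(): the state.
- vision.get_image(name): name is "scene" or "top" or "wrist"; returns (picture, depth): 480x640x3 uint8, red, green, blue; 480x640 float32, m along the optical axis (not along the pixel's ray), 0 where there is no reading.
- vision.camera_model(name): a dict with "fx", "fy", "cx", "cy" (pixels), "k1" (the pictures are not rectified: a ray, as slopes to the right and down, at radius r is drawn at 1 + k1 r^2 times it, then the intrinsics apply), "R" (3x3) and "t" (3): a world point X has camera coordinates R X + t. Camera axes: x right, y down, z forward; pixel columns grow to the right and rows downward; lengths in m; the calibration is good to about 2 mm. A picture is of the moment at which its call begins: read the wrist's pose just before it. camera_model takes no time and is no camera call; for the wrist camera it gives the pose at the moment of the call.
A pose or a line that the arm cannot do raises bot.MotionError and nothing moves.
- ticket.close_job(): hands the job in; it is judged then, once.
The state is a dict: "t": time; "joint_pos": joint angles; "joint_velocities": joint speeds; "effort": joint torques, N m; "tcp_pos": TCP position; "eef_rot": TCP orientation; "ft_force": force on the tool from outside, world axes, zero at the start; "ft_torque": the same for the moment, N m; "gripper_width": opening from 0.0 (shut) to 1.0 (fully open); "grip_force": force on a finger pad.
Only numpy, scipy, OpenCV 4.12 (cv2) and the standard library are available. Lean on these libraries where they do the work, as an engineer would, in place of code of your own. Each camera call takes 0.05 s, during which the arm holds its last target. There are 200 camera calls.

## Working session

There is one attempt and no reset: what is moved stays moved. The work goes in short steps, each a Python script; the robot and the scene stay as the last script left them, time stands still between calls to the robot, and variables do not carry over. Pictures are saved under pics/ and viewed, at most 10 in all, crops included, and the job is handed in when it is done.

```bash
mkdir -p pics; ls; cat > h.py <<'E'
import numpy as np, cv2
from rig import bot, jaws, monitor, vision, ticket
def snap(n,f):
    m=vision.camera_model(n); im,d=vision.get_image(n)
    cv2.imwrite('pics/%s.png'%f,im[:,:,::-1]); np.savez('pics/%s.npz'%f,im=im,d=d,**{k:np.array(v) for k,v in m.items()})
    return im,d,m
def load(f):
    z=np.load('pics/%s.npz'%f); return z['im'],z['d'],z
def und(px,m):
    k=np.array([[m['fx'],0,m['cx']],[0,m['fy'],m['cy']],[0,0,1]],float)
    return cv2.undistortPoints(np.array(px,float).reshape(-1,1,2),k,np.array([float(m['k1']),0,0,0])).reshape(-1,2)
def plane(px,m,h):
    r=und(px,m); r=np.c_[r,np.ones(len(r))]@np.array(m['R']); c=-np.array(m['R']).T@np.array(m['t'])
    return c+r*((h-c[2])/r[:,2])[:,None]
def pts(px,d,m):
    px=np.array(px); z=d[px[:,1],px[:,0]]; r=und(px,m)
    return ((np.c_[r,np.ones(len(r))]*z[:,None])-np.array(m['t']))@np.array(m['R'])
def cloud(d,m):
    v,u=np.mgrid[:480,:640]; return pts(np.c_[u.ravel(),v.ravel()],d,m).reshape(480,640,3)
E
python3 - <<'E'
from h import *
for n in ['scene','top']:
    im,d,m=snap(n,n+'0'); print(n,-np.array(m['R']).T@m['t'],m['fx'],m['k1'],(d>0).mean())
print(bot.pinch_z,monitor.read_state())
E
```

```text
pics
scene [ 0.97504628 -0.48940848  0.92716786] 460.8112112370638 -0.07538276503549117 0.9959505208333334
top [0.46732562 0.06685793 1.51376796] 537.397929952027 -0.09084118664168633 0.996005859375
0.0187 {'t': 0.1, 'joint_pos': array([ 9.76700114e-01,  3.81132685e-01,  1.29815135e+00, -1.98852435e-05,
        1.46364721e+00, -2.15266129e-01]), 'joint_velocities': array([ 5.18882566e-04, -4.21385075e-04, -3.19549772e-03, -2.35518347e-04,
       -8.31066159e-05,  2.45089859e-03]), 'effort': array([ 3.93243274e-03, -4.49216080e+01, -2.31660104e+01, -1.13249901e-04,
        3.67125176e-03, -2.06178242e-05]), 'tcp_pos': array([0.20321693, 0.51073824, 0.19458272]), 'eef_rot': array([[-9.29098639e-01,  3.69831288e-01, -7.32908064e-04],
       [ 3.69831918e-01,  9.29098002e-01, -1.12029956e-03],
       [ 2.66621590e-04, -1.31192159e-03, -9.99999104e-01]]), 'ft_force': array([0.0773935 , 0.03346503, 0.42609135]), 'ft_torque': array([ 0.03009821, -0.03556456, -0.03964523]), 'grip_force': 0.0, 'gripper_width': 0.9970225041440898}
```

View pics/top0.png

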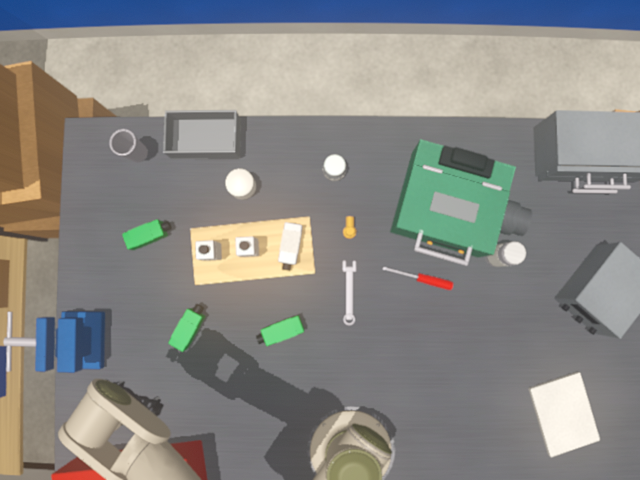

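View pics/scene0.png

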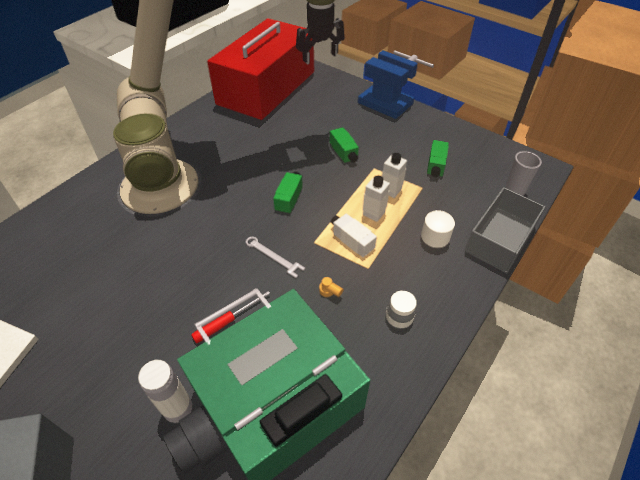

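The bare tipped tin lies on the strip at about top pixel (289,245), with its cap towards the robot. The green look-alikes are at (145,234), (186,329) and (281,330). They are green and off the strip, so they are not the tin meant. The heater handle bar is at about (443,254). Next I measure and confirm with a crop.

```bash
python3 - <<'E'
from h import *
im,d,m=load('top0'); P=cloud(d,m); hsv=cv2.cvtColor(im,cv2.COLOR_RGB2HSV)
def rect(mask,h,name,corners=True):
    cs,_=cv2.findContours(mask.astype(np.uint8),cv2.RETR_EXTERNAL,cv2.CHAIN_APPROX_NONE)
    c=max(cs,key=cv2.contourArea); w=plane(c.reshape(-1,2),m,h)[:,:2].astype(np.float32)
    (cx,cy),(a,b),an=cv2.minAreaRect(w); print(name,np.round([cx,cy,a,b,an],4)); return w
roi=np.zeros((480,640),bool); roi[210:290,180:320]=1
H,S,V=hsv[...,0],hsv[...,1],hsv[...,2]
obj=roi&(P[...,2]>.0)
lane=roi&(H>8)&(H<30)&(S>70)
w=rect(cv2.morphologyEx((roi&(V>100)).astype(np.uint8),cv2.MORPH_CLOSE,np.ones((9,9))),.004,'lane')
# tipped: heights
for nm,(x0,x1) in dict(tip=(268,312),mid=(230,264),end=(185,226)).items():
    r=roi.copy(); r[:,:x0]=0; r[:,x1:]=0
    if nm=='tip':
        k=r&(P[...,2]>.035)&(P[...,2]<.07); print('z',np.median(P[k][:,2])); rect(k,.052,nm+' top face')
        k2=r&(V<70)&(np.indices(V.shape)[0]>258); print('cap px',np.argwhere(k2).mean(0)[::-1],np.median(P[k2],0))
    else:
        k=r&(P[...,2]>.095); print('z',P[k][:,2].min(),P[k][:,2].max()); rect(k&(P[...,2]<.122),.114,nm)
        c=r&(P[...,2]>.125); print('cap',c.sum(),P[c].mean(0))
for lo,hi,nm,z in [(.120,.165,'heater',.145)]:
    g=(H>60)&(H<95)&(S>80)&(np.indices(V.shape)[1]>370)&(np.abs(P[...,2]-.143)<.012)
    k=cv2.morphologyEx(g.astype(np.uint8),cv2.MORPH_CLOSE,np.ones((15,15))); rect(k,.145,nm)
    print(np.median(P[g][:,2]))
# handle
hr=np.zeros_like(roi); hr[228:268,405:480]=1
k=hr&(S<60)&(V>120)&(P[...,2]>.12); print(k.sum()); rect(k,.148,'handle')
bar=P[k]; print(np.median(bar[:,2]))
cv2.imwrite('pics/crop1.png',np.hstack([cv2.resize(im[200:300,180:320,::-1],(400,286)),cv2.resize(im[215:286,390:489,::-1],(400,286))]))
# scene heater/handle
E
```

```text
lane [0.5597 0.2877 0.225  0.3972 0.373 ]
z 0.052436887868356465
tip top face [5.63800e-01 1.68900e-01 5.00000e-02 1.29900e-01 8.07717e+01]
cap px [nan nan] [nan nan nan]
z 0.09769837448024199 1.5137679643967772
mid [0.5615 0.2802 0.0476 0.05   0.9874]
cap 90 [0.55499069 0.26734195 0.22677549]
z 0.09554186028756771 1.5137679643967772
end [0.5517 0.3871 0.0448 0.0536 0.3828]
cap 96 [0.5392668  0.34495954 0.32093382]
heater [ 0.6892 -0.2656  0.2625  0.2414 74.414 ]
0.14870663508863305
374
handle [ 5.55800e-01 -2.28800e-01  1.44300e-01  5.69000e-02  7.22354e+01]
0.1495594008234633<stdin>:17: RuntimeWarning: Mean of empty slice.
  ret = um.true_divide(
  return _methods._mean(a, axis=axis, dtype=dtype,
```

View pics/crop1.png

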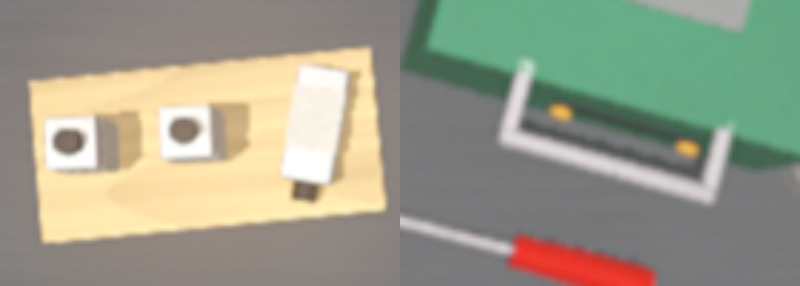

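The crop confirms the bare, labelled tin with its cap at the lower end (towards the robot), tilted about 4° off square to the row. It also shows the handle bar and its slot. Next I refine the lane and test reachability.

```bash
cat >> h.py <<'E'
def toolR(zax,yax):
    z=np.array(zax,float); z/=np.linalg.norm(z); y=np.array(yax,float); y-=z*(y@z); y/=np.linalg.norm(y)
    return np.c_[np.cross(y,z),y,z]
E
python3 - <<'E'
from h import *
im,d,m=load('top0'); P=cloud(d,m); hsv=cv2.cvtColor(im,cv2.COLOR_RGB2HSV)
H,S,V=[hsv[...,i] for i in range(3)]; ok=d>0
roi=np.zeros((480,640),bool); roi[210:290,180:320]=1
def rect(k,h,n):
    cs,_=cv2.findContours(k.astype(np.uint8),0,1); w=plane(np.vstack(cs).reshape(-1,2),m,h)[:,:2].astype(np.float32)
    print(n,np.round(np.r_[sum(map(list,cv2.minAreaRect(w)[:2]),[]) if 0 else np.hstack(cv2.minAreaRect(w)[:2]),cv2.minAreaRect(w)[2]],4))
wood=roi&(H>8)&(H<30)&(S>60)&(V>120)
rect(cv2.morphologyEx(wood.astype(np.uint8),cv2.MORPH_OPEN,np.ones((3,3))),.004,'lane')
for x0,x1,n in [(268,312,'tip'),(230,264,'mid'),(185,226,'end')]:
    r=roi.copy(); r[:,:x0]=0; r[:,x1:]=0
    if n=='tip': rect(r&ok&(abs(P[...,2]-.052)<.006),.052,n)
    else:
        rect(r&ok&(P[...,2]>.10)&(P[...,2]<.16),.114,n)
        c=r&ok&(P[...,2]>.126)&(P[...,2]<.16); print('cap',P[c].mean(0))
cx=np.array([-.987,.160,0]); yy=np.array([.160,.987,0]); pin=np.array([.5688,.168,.028])+.013*cx
up=np.array([0,0,1.]); q0=None
for a in [40,45,50,55,60]:
  for s in (1,-1):
    z0=-cx*np.sin(np.radians(a))-up*np.cos(np.radians(a)); z1=-up*np.sin(np.radians(a))+cx*np.cos(np.radians(a))
    i0=bot.inverse_kinematics(pin+bot.pinch_z*z0,toolR(z0,s*yy)); i1=bot.inverse_kinematics(np.array([.571,.173,.08])+bot.pinch_z*z1,toolR(z1,s*yy))
    print(a,s,None if i0 is None else np.round(i0,2),None if i1 is None else np.round(i1,2))
E
```

```text
lane [0.5567 0.2792 0.1641 0.3443 5.9608]
tip [5.65600e-01 1.69000e-01 4.93000e-02 1.26300e-01 8.05251e+01]
mid [0.5615 0.2815 0.0475 0.0475 0.8495]
cap [0.56135979 0.28187081 0.13507336]
end [0.5517 0.3884 0.0451 0.0505 1.1189]
cap [0.55054456 0.38866519 0.13420464]
40 1 None [ 0.03  1.01  0.73  0.19  2.26 -1.33]
40 -1 None [0.03 1.01 0.73 0.19 2.26 1.81]
45 1 [0.22 0.6  1.99 4.1  0.33 0.91] [ 0.03  0.96  0.79  0.16  2.16 -1.34]
45 -1 [ 0.22  0.6   1.99  4.1   0.33 -2.23] [0.03 0.96 0.79 0.16 2.16 1.8 ]
50 1 [0.23 0.63 2.04 3.86 0.46 1.16] [ 0.04  0.91  0.85  0.14  2.06 -1.35]
50 -1 [ 0.23  0.63  2.04  3.86  0.46 -1.98] [0.04 0.91 0.85 0.14 2.06 1.79]
55 1 [0.25 0.68 2.08 3.74 0.62 1.3 ] [ 0.04  0.87  0.91  0.13  1.96 -1.36]
55 -1 [ 0.25  0.68  2.08  3.74  0.62 -1.84] [0.04 0.87 0.91 0.13 1.96 1.79]
60 1 [0.26 0.73 2.11 3.67 0.78 1.39] [ 0.05  0.82  0.97  0.11  1.86 -1.36]
60 -1 [ 0.26  0.73  2.11  3.67  0.78 -1.75] [0.05 0.82 0.97 0.11 1.86 1.78]
```

```bash
cat > tin.py <<'E'
from h import *
ang=np.radians(-9.5); f=np.array([np.cos(ang),np.sin(ang),0]); cx=-f; yy=np.array([-f[1],f[0],0]); up=np.array([0,0,1.])
O=np.array([.5686,.1685,.028]); a=np.radians(50)
z0=f*np.sin(a)-up*np.cos(a); R0=toolR(z0,yy); G=O+.018*cx+.002*up+bot.pinch_z*z0
Rt0=np.c_[np.cross(yy,cx),yy,cx]           # tin axes lying: x,y,z
b=np.radians(5.5); f1=np.array([np.cos(b),np.sin(b),0]); y1=np.array([-f1[1],f1[0],0])
Rt1=np.c_[f1,y1,up]; O1=np.array([.5715,.172,.064])
assert np.allclose(np.cross(y1,up),f1)
Rel=Rt0.T@R0; rel=Rt0.T@(G-O); R1=Rt1@Rel; G1=O1+Rt1@rel
E
python3 - <<'E'
from tin import *
pre=G-.11*z0
ik=bot.inverse_kinematics
hi=pre+[0,0,.17]
print(G,G1,R1[:,2]); 
for p,R in [(hi,R0),(pre,R0),(G,R0),(G+[-.05,0,.25],R0),(G1+[0,0,.2],R1),(G1,R1)]:
    q=ik(p,R); print(None if q is None else np.round(q,2))
s=monitor.read_state(); bot.move_l(s['tcp_pos']+[0.03,-.05,.12],speed=.25)
bot.movep(hi,R0); bot.move_l(pre,speed=.25)
snap('wrist','w1'); s=monitor.read_state(); print(s['t'],s['joint_pos'].round(2),s['tcp_pos']-pre)
E
```

```text
[0.56497543 0.16910654 0.01797987] [0.561526   0.17103961 0.06767497] [-0.63982834 -0.06160846 -0.76604444]
[ 0.35  0.05  1.88 -0.8   0.56 -0.51]
[0.35 0.4  2.15 4.25 0.44 0.85]
[0.24 0.62 2.04 3.89 0.47 1.16]
[ 0.28  0.07  1.82 -0.7   0.54 -0.64]
[ 0.09  0.84  0.44 -0.    2.56 -1.57]
[ 0.09  0.94  0.79 -0.    2.12 -1.57]Traceback (most recent call last):
  File "<stdin>", line 9, in <module>
rig.MotionError: the arm cannot follow that straight line within its joint ranges
```

```bash
python3 - <<'E'
from tin import *
pre=G-.11*z0
s=monitor.read_state(); print(s['t'],s['joint_pos'].round(2),s['tcp_pos'])
bot.set_joints([.35,.15,2.15,4.25,.44,.85])
print(monitor.read_state()['tcp_pos'])
bot.movep(pre,R0)
snap('wrist','w1'); s=monitor.read_state(); print(s['t'],s['joint_pos'].round(2),s['tcp_pos']-pre)
E
```

```text
2.1 [ 0.35  0.05  1.88 -0.8   0.56 -0.51] [0.48200887 0.18357736 0.2586736 ]
[0.47587861 0.17959918 0.21527701]
6.8583 [0.35 0.39 2.15 4.25 0.44 0.85] [6.36825993e-05 3.83298088e-05 1.16462683e-03]
```

View pics/w1.png

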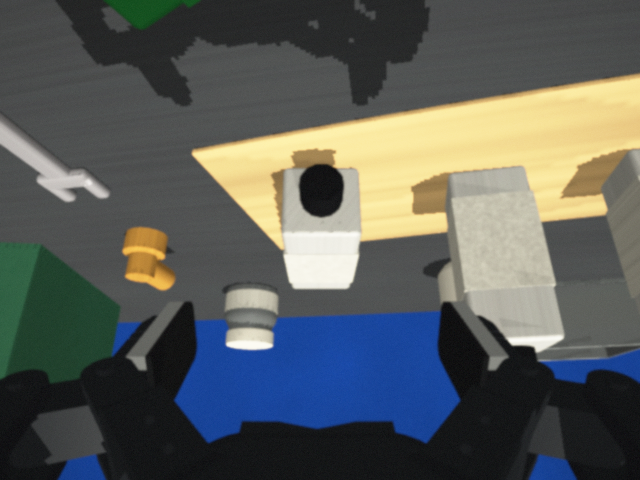

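The tin lies centred between the fingers, with its cap at (321,190), so alignment is good. The wrist camera is mounted on the lower side, so I check its clearance and flip the tool half a turn if needed.

```bash
python3 - <<'E'
from tin import *
m=load('w1')[2]; c=-m['R'].T@m['t']; s=monitor.read_state()
print('cam in tool',s['eef_rot'].T@(c-s['tcp_pos']),'at G z',(G+c-s['tcp_pos']))
E
```

```text
cam in tool [ 0.07023919 -0.00086903 -0.17959139] at G z [0.38447494 0.19835627 0.07922849]
```

```bash
python3 - <<'E'
from tin import *
f0=monitor.read_state()['ft_force']
bot.move_l(G,speed=.12)
s=monitor.read_state(); print(s['t'],s['tcp_pos']-G,s['ft_force']-f0)
jaws.set_gripper(0.0); s=monitor.read_state(); print(s['t'],s['gripper_width'],s['grip_force'],s['ft_force']-f0)
bot.move_l(G+np.array([-.02,0,.06]),speed=.15)
q=monitor.read_state()['joint_pos'].copy(); q[1]-=.3
bot.set_joints(q); print(monitor.read_state()['tcp_pos'])
bot.set_joints([.2,.1,1.3,0,1.74,-1.4])
s=monitor.read_state(); print(s['t'],s['tcp_pos'],s['gripper_width'],s['grip_force'])
bot.movep(G1+[0,0,.10],R1)
s=monitor.read_state(); print(s['t'],s['tcp_pos']-G1,s['gripper_width'],s['grip_force'],s['ft_force'])
snap('scene','s1')
E
```

```text
7.925 [-0.00039931  0.0001913   0.00059466] [0.23077604 0.38564168 0.81600113]
8.3667 0.5409375575983693 61.900259256362915 [-3.68395344  0.55155847  5.54836764]
[0.53511571 0.16658029 0.24638204]
13.1 [0.38556052 0.19814584 0.32879851] 0.544166796798532 61.72953486442566
14.1667 [4.21796849e-05 4.37225949e-04 1.01613292e-01] 0.5450263997608468 61.794376373291016 [ 0.08500176 -0.14442744 -2.26713617]
```

View pics/s1.png

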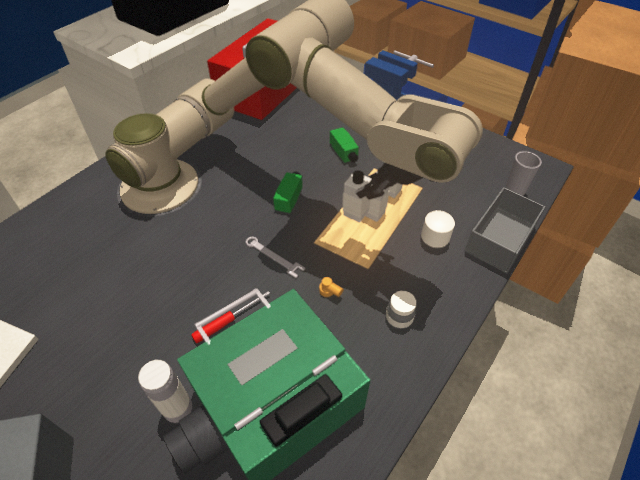

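The tin is held upright above its place with its cap at (357,177), and the arm is clear of the other tins. I lower it and feel for contact.

```bash
python3 - <<'E'
from tin import *
bot.move_l(G1+[0,0,.012],speed=.12)
f0=monitor.read_state()['ft_force'][2]
h=.012
while h>-.006:
    h-=.0015; bot.move_l(G1+[0,0,h],speed=.02)
    s=monitor.read_state(); df=s['ft_force'][2]-f0
    if df>5: break
print(s['t'],h,df,s['tcp_pos']-G1,s['ft_torque'])
jaws.set_gripper(.8)
s=monitor.read_state(); print(s['t'],s['ft_force'][2]-f0)
bot.move_l(s['tcp_pos']-.13*s['eef_rot'][:,2]+[0,0,.04],speed=.2)
s=monitor.read_state(); bot.set_joints([-.05,.1,1.3,0,1.74,0.3]); print(monitor.read_state()['t'],monitor.read_state()['tcp_pos'])
im,d,m=snap('top','t2'); P=cloud(d,m); ok=d>0
for x0,x1,n in [(268,312,'tip'),(230,264,'mid'),(185,226,'end')]:
    r=np.zeros((480,640),bool); r[210:290,x0:x1]=1
    k=r&ok&(P[...,2]>.10)&(P[...,2]<.16); cs,_=cv2.findContours(k.astype(np.uint8),0,1)
    w=plane(np.vstack(cs).reshape(-1,2),m,.114)[:,:2].astype(np.float32)
    c=r&ok&(P[...,2]>.126)&(P[...,2]<.16); print(n,cv2.minAreaRect(w),'cap',P[c].mean(0).round(4),c.sum())
cv2.imwrite('pics/crop2.png',cv2.resize(im[190:310,160:340,::-1],(600,400)))
E
```

```text
16.85 0.0015000000000000022 7.6361525472920215 [2.18039749e-04 6.80497063e-05 2.31484708e-03] [ 0.01537333 -0.01648233 -0.04915242]
17.1917 3.25216685550963Traceback (most recent call last):
  File "<stdin>", line 12, in <module>
rig.MotionError: the arm cannot follow that straight line within its joint ranges
```

```bash
cat > chk.py <<'E'
from h import *
def chk(f):
    im,d,m=snap('top',f); P=cloud(d,m); ok=d>0
    for x0,x1,n in [(268,312,'tip'),(230,264,'mid'),(185,226,'end')]:
        r=np.zeros((480,640),bool); r[210:290,x0:x1]=1
        k=r&ok&(P[...,2]>.10)&(P[...,2]<.16); cs,_=cv2.findContours(k.astype(np.uint8),0,1)
        w=plane(np.vstack(cs).reshape(-1,2),m,.114)[:,:2].astype(np.float32)
        c=r&ok&(P[...,2]>.126)&(P[...,2]<.16); print(n,np.round(np.hstack(cv2.minAreaRect(w)),4),'cap',P[c].mean(0).round(4),c.sum())
    cv2.imwrite('pics/crop_%s.png'%f,cv2.resize(im[190:310,160:340,::-1],(600,400)))
E
python3 - <<'E'
from chk import *
s=monitor.read_state(); p=s['tcp_pos']; z=s['eef_rot'][:,2]
for L,u in [(.1,0),(.08,0),(.06,.02),(.06,0),(.05,.03),(.04,0.04)]:
    try: bot.move_l(p-L*z+[0,0,u],speed=.15); print('ok',L,u); break
    except bot.MotionError: pass
q=monitor.read_state()['joint_pos']; print(q.round(2),monitor.read_state()['tcp_pos'])
E
```

```text
ok 0.1 0
[ 0.09  1.04  0.33 -0.    2.47 -1.57] [0.62512066 0.17716874 0.14488272]
```

```bash
cat > lid.py <<'E'
from h import *
up=np.array([0,0,1.])
def geom(O,yaw):
    f=np.array([np.cos(yaw),np.sin(yaw),0]); Hh=np.array([O[0],O[1],.145])+.05*f
    def pose(th,tilt,s):
        bar=Hh-.21*np.cos(th)*f+.21*np.sin(th)*up
        z=np.sin(tilt)*f-np.cos(tilt)*up; R=toolR(z,s*(np.cos(tilt)*f+np.sin(tilt)*up))
        return bar+(bot.pinch_z+.002)*z,R
    return f,pose
E
python3 - <<'E'
from chk import *; from lid import *
q=monitor.read_state()['joint_pos'].copy(); q[1]-=.4; bot.set_joints(q); print(monitor.read_state()['tcp_pos'])
f,pose=geom((.689,-.2656),-.28)
bot.set_joints([-.35,.1,1.3,0,1.74,-1.2])
for s in (1,-1):
  for th in (0,.5,1.047):
    p,R=pose(th,th*.45,s); k=bot.inverse_kinematics(p,R); print(s,th,None if k is None else k.round(2))
print(monitor.read_state()['t']); chk('t2')
E
```

```text
[0.56961743 0.17176354 0.39016419]
1 0 [-0.6   0.49  1.33 -0.    1.32 -0.32]
1 0.5 [-0.62  0.36  1.27  0.08  1.3  -0.35]
1 1.047 [-0.61  0.36  1.1   0.16  1.24 -0.34]
-1 0 [-0.6   0.49  1.33 -0.    1.32  2.83]
-1 0.5 [-0.62  0.36  1.27  0.08  1.3   2.79]
-1 1.047 [-0.61  0.36  1.1   0.16  1.24  2.8 ]
20.0833
tip [0.57   0.1714 0.0473 0.0472 0.5431] cap [0.5699 0.1722 0.1343] 80
mid [0.5615 0.2815 0.0475 0.0475 0.8471] cap [0.5615 0.2822 0.135 ] 78
end [0.5513 0.3875 0.0474 0.0505 5.9229] cap [0.5502 0.3888 0.1339] 82
```

View pics/crop_t2.png

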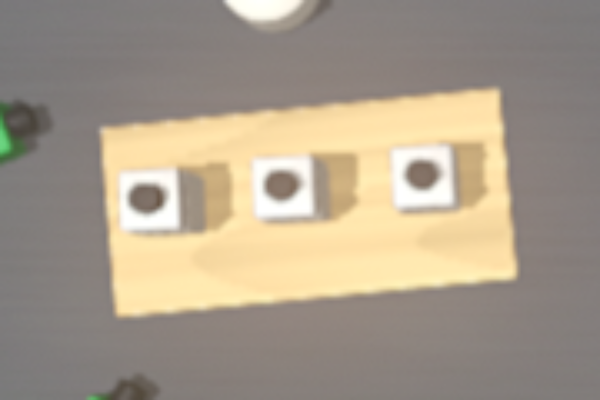

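The tin stands upright in line with the other two; caps are at crop pixels (147,198), (282,185) and (422,174), about 110 mm apart. Now the heater: I take a closer look at the bar.

```bash
python3 - <<'E'
from lid import *
f,pose=geom((.689,-.2656),-.28)
p,R=pose(0,0,1); jaws.set_gripper(.4)
bot.movep(p+[0,0,.12],R); bot.sleep(.1)
im,d,m=snap('wrist','w2'); P=cloud(d,m); ok=d>0
hsv=cv2.cvtColor(im,cv2.COLOR_RGB2HSV)
k=ok&(abs(P[...,2]-.149)<.008)&(hsv[...,1]<60)&(np.hypot(P[...,0]-.5345,P[...,1]+.222)<.09)
X=P[k]; print(monitor.read_state()['t'],k.sum(),X.mean(0))
y=np.array([-f[1],f[0],0]); c=np.array([.5345,-.222,0])
u=(X-c)@f; v=(X-c)@y; print(np.percentile(u,[1,10,50,90,99]),np.percentile(v,[1,99]))
for lo in range(-60,60,20):
    b=(v*1000>lo)&(v*1000<lo+20)&(u<.015)&(u>-.03); print(lo,b.sum(),u[b].mean() if b.any() else 0, X[b][:,2].mean() if b.any() else 0)
E
```

```text
21.625 4805 [ 0.54509273 -0.21653708  0.14897549]
[-0.00462508 -0.00322229  0.00369673  0.03072699  0.04959641] [-0.07069725  0.06906953]
-60 409 0.0014195814004031957 0.14934553571669135
-40 423 0.0013509935660110453 0.14954075439845801
-20 466 0.0010975312130336776 0.1492721000555079
0 512 0.0011910812802821713 0.14907924005934947
20 530 0.0011373278313287856 0.14914493389704406
40 550 0.0010427571562421432 0.14917753654864746
```

View pics/w2.png

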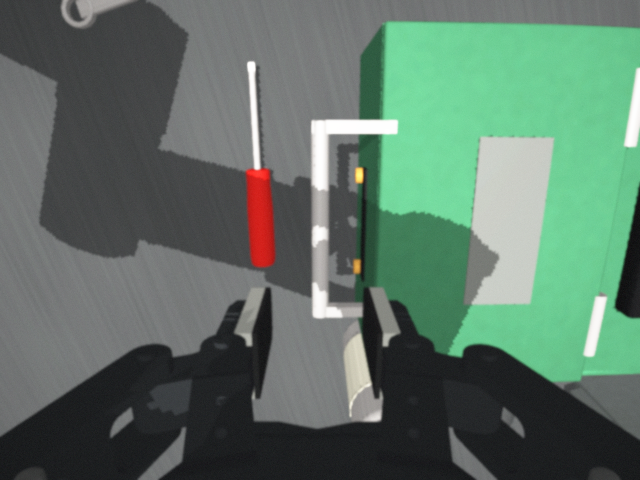

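The bar at pixels (312–328, 120–318) runs vertically, centred under the gap between the fingers. The slot is 328–362, and my prediction is within 2 mm. I grasp and lift along the arc.

```bash
python3 - <<'E'
from lid import *
f,pose=geom((.6892,-.2675),-.278)
p,R=pose(0,0,1)
s0=monitor.read_state(); f0=s0['ft_force']; 
bot.move_l(p,speed=.1,frame=R)
s=monitor.read_state(); print(s['t'],s['ft_force']-f0)
jaws.set_gripper(0.0); s=monitor.read_state(); print(s['gripper_width'],s['grip_force'],s['ft_force']-f0)
assert s['gripper_width']>.05
N=10
for i in range(1,N+1):
    th=1.047*i/N; p,R=pose(th,th*.45,1)
    bot.move_l(p,speed=.06,frame=R); s=monitor.read_state(); df=s['ft_force']-f0
    print(round(s['t'],2),round(th,3),df.round(1),round(s['gripper_width'],3),(s['tcp_pos']-p).round(4))
    if np.linalg.norm(df)>30 or s['gripper_width']<.05: print('STOP'); break
snap('scene','s3')
E
```

```text
22.975 [ 0.22500514 -0.59906564  0.49093694]
0.0019083913992720425 0.0 [ 1.4324008  -0.13226174  0.39505111]Traceback (most recent call last):
  File "<stdin>", line 8, in <module>
AssertionError
```

The jaws closed without holding the bar, so I look from the wrist.

```bash
python3 - <<'E'
from lid import *
f,pose=geom((.6892,-.2675),-.278); s=monitor.read_state(); print(s['tcp_pos'],s['gripper_width'],s['eef_rot'].round(3), pose(0,0,1)[0])
im,d,m=snap('wrist','w3'); P=cloud(d,m)
k=(d>0)&(cv2.cvtColor(im,cv2.COLOR_RGB2HSV)[...,1]<60)&(np.hypot(P[...,0]-.535,P[...,1]+.2233)<.1)&(P[...,2]>.11)&(P[...,2]<.2)
v,u=np.nonzero(k); print(k.sum()); 
for r in range(0,480,40):
    b=k&(np.indices(k.shape)[0]//40==r//40)
    if b.sum()>20: print(r,P[b].mean(0).round(4),b.sum())
E
```

```text
[ 0.53534844 -0.22357694  0.12433889] 0.0019083913992720425 [[ 0.274  0.962  0.   ]
 [ 0.962 -0.274  0.   ]
 [ 0.     0.    -1.   ]] [ 0.535343   -0.22359072  0.1243    ]
12594
80 [ 0.576  -0.1632  0.1481] 1053
120 [ 0.5694 -0.1673  0.1487] 3271
160 [ 0.5479 -0.1791  0.1492] 1243
200 [ 0.5438 -0.1941  0.1493] 1189
240 [ 0.5393 -0.2097  0.1492] 1194
280 [ 0.5365 -0.2155  0.1757] 2273
320 [ 0.5363 -0.2161  0.1934] 1517
360 [ 0.5318 -0.2317  0.1948] 461
400 [ 0.5181 -0.2794  0.1501] 393
```

View pics/w3.png

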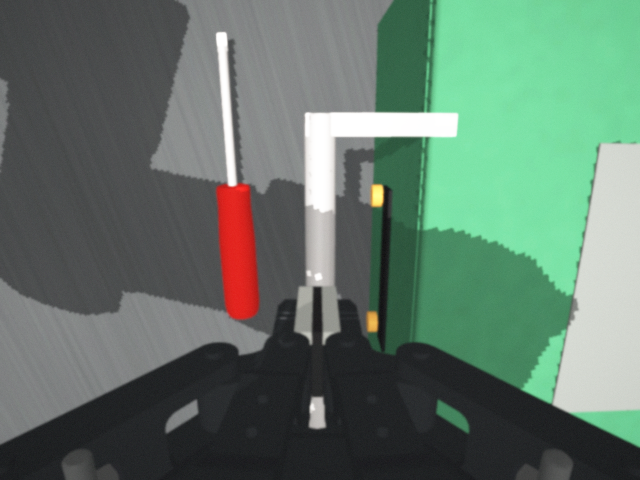

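```bash
python3 - <<'E'
from lid import *
im,d,m=load('w3'); P=cloud(d,m); s=monitor.read_state()
for c in (306,318,332):
    for r in (270,280,286,290,296,304,312,325,345,370,395,410,425): print(c,r,(s['eef_rot'].T@(P[r,c]-s['tcp_pos'])).round(4),P[r,c,2].round(4))
E
```

```text
306 270 [ 0.0091 -0.0055 -0.0224] 0.1468
306 280 [ 0.0049 -0.0055 -0.0227] 0.147
306 286 [ 0.0093 -0.005  -0.0393] 0.1637
306 290 [ 0.0097 -0.0049 -0.044 ] 0.1683
306 296 [ 0.0101 -0.0048 -0.05  ] 0.1744
306 304 [ 0.0093 -0.0047 -0.0547] 0.179
306 312 [ 0.0099 -0.0045 -0.0616] 0.1859
306 325 [ 0.0103 -0.0042 -0.0708] 0.1951
306 345 [ 0.0112 -0.0039 -0.0834] 0.2077
306 370 [ 0.0073 -0.0038 -0.089 ] 0.2133
306 395 [-0.0039 -0.004  -0.0841] 0.2084
306 410 [-0.0084 -0.0041 -0.0846] 0.209
306 425 [-0.0088 -0.0039 -0.09  ] 0.2143
318 270 [ 0.0104 -0.0006 -0.0259] 0.1502
318 280 [ 0.0061 -0.0006 -0.0257] 0.1501
318 286 [ 0.0096 -0.0007 -0.04  ] 0.1644
318 290 [ 0.0101 -0.0007 -0.0449] 0.1692
318 296 [ 0.0095 -0.0007 -0.0486] 0.1729
318 304 [ 0.0098 -0.0007 -0.0556] 0.18
318 312 [ 0.0098 -0.0007 -0.0614] 0.1858
318 325 [ 0.0095 -0.0007 -0.0694] 0.1937
318 345 [ 0.0062 -0.0008 -0.0751] 0.1995
318 370 [-0.0026 -0.0007 -0.0743] 0.1986
318 395 [-0.011  -0.0007 -0.0747] 0.199
318 410 [-0.0548 -0.0006 -0.0275] 0.1518
318 425 [-0.0641 -0.0006 -0.026 ] 0.1504
332 270 [ 0.0092  0.0051 -0.0227] 0.1471
332 280 [ 0.0052  0.0051 -0.0234] 0.1478
332 286 [ 0.0097  0.0044 -0.0402] 0.1646
332 290 [ 0.0101  0.0043 -0.0449] 0.1692
332 296 [ 0.0102  0.0041 -0.0502] 0.1746
332 304 [ 0.0098  0.0039 -0.0557] 0.1801
332 312 [ 0.0101  0.0037 -0.0621] 0.1864
332 325 [ 0.01    0.0034 -0.0703] 0.1947
332 345 [ 0.0108  0.0029 -0.0827] 0.2071
332 370 [ 0.0109  0.0025 -0.0942] 0.2186
332 395 [ 0.0072  0.0024 -0.0986] 0.223
332 410 [-0.0069  0.003  -0.0865] 0.2108
332 425 [-0.0083  0.0029 -0.0906] 0.2149
```

The depth picture shows the shut fingertips at about z = 0.162, roughly 37 mm short of the reported TCP and just above the bar top (0.151). I reopen, go deeper with a force check, and pinch at that corrected depth.

```bash
sed -i 's/(bot.pinch_z+.002)\*z/(bot.pinch_z+OFF)*z/; s/^up=/OFF=.034\nup=/' lid.py; python3 - <<'E'
from lid import *
f,pose=geom((.6892,-.2675),-.278)
p,R=pose(0,0,1)
jaws.set_gripper(.4); f0=monitor.read_state()['ft_force']
for h in (.024,.016,.008,0):
    bot.move_l(p+[0,0,h],speed=.06,frame=R); s=monitor.read_state(); print(round(s['t'],2),s['tcp_pos'][2].round(4),(s['ft_force']-f0).round(2))
    if np.linalg.norm(s['ft_force']-f0)>6: break
else:
    jaws.set_gripper(0.0); s=monitor.read_state(); print(s['t'],s['gripper_width'],s['grip_force'],(s['ft_force']-f0).round(2))
im,d,m=snap('wrist','w4'); P=cloud(d,m)
for r in range(250,340,8): print(r,P[r,306].round(4)[2],P[r,320].round(4)[2],P[r,332].round(4)[2])
E
```

```text
24.16 0.1157 [-0.31 -0.7  -0.43]
24.44 0.1078 [-0.67 -0.45 -0.52]
24.73 0.0998 [-0.36 -0.56 -1.58]
25.01 0.0918 [-0.83 -0.4  -1.16]
25.35 0.11677163867047062 58.41633439064026 [ 4.7  -1.47 -0.92]
250 0.1494 0.1508 0.1479
258 0.1494 0.1512 0.1478
266 0.1503 0.1506 0.1485
274 0.1494 0.1505 0.1485
282 0.1501 0.1511 0.1489
290 0.1496 0.1511 0.148
298 0.1499 0.1507 0.1474
306 0.1499 0.1509 0.1508
314 0.1485 0.1506 0.1527
322 0.1495 0.15 0.1534
330 0.1497 0.1518 0.153
338 0.1496 0.1507 0.1554
```

The bar is gripped (width 0.117, 58 N). Now the lift.

```bash
python3 - <<'E'
from lid import *
f,pose=geom((.6892,-.2675),-.278)
f0=np.array([0,0,0.]); y=np.array([-f[1],f[0],0])
N=10
for i in range(1,N+1):
    th=1.047*i/N; p,R=pose(th,th*.45,1)
    bot.move_l(p,speed=.06,frame=R); s=monitor.read_state(); df=s['ft_force']
    print(round(s['t'],2),round(th,3),df.round(1),round(s['gripper_width'],3),(s['tcp_pos']-p).round(4))
    if np.linalg.norm(df)>30 or s['gripper_width']<.05: print('STOP'); break
bot.sleep(.2); snap('scene','s3'); im,d,m=snap('wrist','w5'); P=cloud(d,m)
print(monitor.read_state()['ft_force'])
# cover angle from green cover points (scene)
for n in ('s3','w5'):
    im,d,m=load(n); P=cloud(d,m); h=cv2.cvtColor(im,cv2.COLOR_RGB2HSV)
    H=np.array([.6892,-.2675,.145])+.05*f; Q=P-H; u=Q@f; v=Q@y
    k=(d>0)&(h[...,0]>60)&(h[...,0]<95)&(h[...,1]>80)&(Q[...,2]>.02)&(abs(v)<.14)&(u<0)&(u>-.2)
    k=cv2.erode(k.astype(np.uint8),np.ones((5,5)))>0
    if k.sum()>50:
        a=np.polyfit(Q[k][:,2],u[k],1); print(n,k.sum(),'slope angle',np.degrees(np.arctan2(1,-a[0])),'res',np.std(u[k]-np.polyval(a,Q[k][:,2])), 'u at z0',a[1],'median pt angle',np.degrees(np.median(np.arctan2(Q[k][:,2],-u[k]))))
E
```

```text
25.93 0.105 [ 7.5 -1.  -4.8] 0.115 [ 0.001  -0.0003  0.0003]
26.45 0.209 [ 5.6 -1.6 -5. ] 0.113 [ 0.0005 -0.0002  0.0005]
26.98 0.314 [-1.  -0.9 -3.2] 0.113 [-0.0003  0.0001  0.0002]
27.52 0.419 [-7.6  0.6 -1.3] 0.115 [-0.0015  0.0005 -0.0004]
28.07 0.523 [-16.9   3.    5.4] 0.114 [-0.0025  0.0008  0.0003]
28.62 0.628 [-25.8   6.3  13.2] 0.112 [-0.0034  0.0011  0.001 ]
29.17 0.733 [-18.7   4.7  13.6] 0.112 [-0.0015  0.0006  0.0025]
29.73 0.838 [-15.    4.7  12.4] 0.113 [-0.0011  0.0005  0.0026]
30.28 0.942 [-12.1   5.5  10.2] 0.109 [-0.0009  0.0005  0.0023]
30.84 1.047 [-6.8  2.3  4.8] 0.113 [-0.0002  0.0004  0.0016]
[-5.7488423   2.74887041  3.81495088]
s3 7544 slope angle 59.70424646902375 res 0.00128203710300993 u at z0 0.006872386117139284 median pt angle 62.74179127817617
w5 1962 slope angle 55.8672148940773 res 0.0025309178554285315 u at z0 0.014754348360432509 median pt angle 59.960273964620846
```

View pics/s3.png

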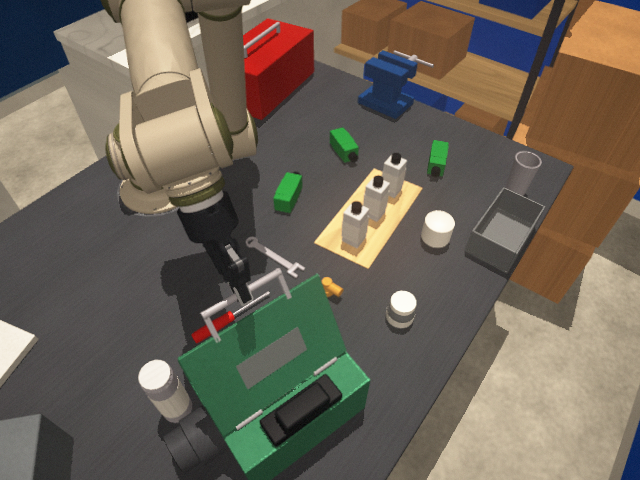

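The cover is up with its bar in the fingers, at about (245,295). The tins stand and the bystanders are where they were. I check the bar's height as an independent measure of the angle, then hand in.

```bash
python3 - <<'E'
from lid import *
f=np.array([np.cos(-.278),np.sin(-.278),0]); y=np.array([-f[1],f[0],0]); H=np.array([.6892,-.2675,.145])+.05*f
im,d,m=load('s3'); P=cloud(d,m); h=cv2.cvtColor(im,cv2.COLOR_RGB2HSV); Q=P-H; u=Q@f; v=Q@y
k=(d>0)&(h[...,1]<60)&(h[...,2]>110)&(abs(v)<.075)&(np.abs(np.hypot(u,Q[...,2])-.21)<.012)&(Q[...,2]>.1)
a=np.degrees(np.arctan2(Q[k][:,2],-u[k])); print(k.sum(),np.percentile(a,[10,50,90]),np.median(np.hypot(u,Q[...,2])[k]))
s=monitor.read_state(); print(s['t'],s['grip_force'],s['gripper_width'],s['ft_force'])
E
```

```text
635 [60.53217841 61.47438221 62.33792651] 0.2113073165850603
31.1417 64.23596620559692 0.11208756788375877 [-5.7488423   2.74887041  3.81495088]
```

The bar surface reads 61.5°, less about 1.6° because the camera sees the outer face of the bar. That gives about 60°, in agreement with the cover slope of 59.7°.

```bash
python3 -c "
from rig import ticket; print(ticket.close_job())"
```

```text
the job is handed in; nothing more can be done
None
```

The oil tin stands upright in line with the other two tins, and the heater cover is held open at about 60°; I handed the job in at about 31 s, with no bystander visibly moved.

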